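# Put the pastelito stamps away in their clear box

## Robot

A 6-joint arm with a two-finger parallel gripper is mounted at the origin on the work surface. World frame = base frame: x ahead of the robot, y to its left, z up, the work surface at z = 0. Lengths are in m, angles in rad, forces in N, time in s.
With the tool pointing down it reaches from about 0.25 to 0.775 m from the base axis. Payload 4 kg.
Tool frame: the origin (TCP) lies midway between the tips of the shut fingers; the grasp point (between the pads) lies 19 mm behind it (hold_point_z is the z of the grasp point in the tool frame, in m); z points along the fingers, y is the line along which they close (so a half turn about z gives the same grasp; the last joint's range is limited). The gripper opens to 94 mm and grips with 3 to 60 N. Pads are 16 mm wide; open, the fingers measure 119 mm over their backs; the gripper's body (75 mm by 177 mm) begins 78 mm behind the grasp point.
Start: joints at [1.226, 0.087, 1.371, -0, 1.684, -0.103], TCP at [0.132, 0.534, 0.184] pointing down, gripper open.
Joint ranges: [-3.1, 3.1], [-0.76, 2.03], [0.27, 2.55], [-1.08, 4.22], [0.17, 2.65], [-2.57, 2.57]. Speed limits (rad/s): [2.79, 2.79, 3.14, 3.14, 3.14, 3.14].

## Interface

Orientations are given as a unit quaternion [x, y, z, w].
In Python, from station import observe, grab_frame, job_done, look_for, trace, pinpoint, hold_point_z gives the robot as it stands.
- The arm moves only by the tool jog_arm, never from a script. Its argument "plan" is a list of rows, each an object with "linear": the shift along the tool's x, y, z normalised to -1 to 1, where 1 is 10 cm, a list of three; "twist": the turn about the tool's z normalised to -1 to 1, where 1 is 180 degrees; "grip": the finger opening in mm, from 0 to 94. A call has exactly 8 rows; each row is the pose to reach, as a shift and turn from the pose commanded when the call began, along the tool's axes at that moment, turning the shorter way round; what a row does not reach only later rows make up. A row lasts 1/8 s, in which the tool goes at most 62.5 mm and 10.7 degrees, less where a joint would pass 70% of its speed; a pose out of reach is approached as far as the arm can. A call with a number of a shift or a turn outside -1 to 1 is refused whole. A call with a gripper value outside its range is refused whole. The fingers move at their own pace and stop on an object; the grip force is fixed at half the most. Time passes only in rows, so rows that repeat a pose let the fingers close, or fill a call up. It gives the time, the measured TCP pose, the force, the opening and the grip force at its end, in the units of the state.
- observe(): the state, without advancing time (a new reading comes with each control period).
- grab_frame(name): name is "scene" or "top"; returns a dict with "color" (384x512x3 uint8, blue, green, red), "mtx" (3x3 intrinsics, pixels), "origin" and "rotation" of the camera in the world. Camera axes: x right, y down, z forward; pixel columns grow to the right and rows downward; lengths in m; the calibration is good to about 2 mm. A picture is of the moment at which its call begins. There is no depth.
- job_done(): hands the job in; it is judged then, once.
Trained networks look in a picture, given as the dict that the camera call returned (one of the last four; its "shot" number tells which), for a name from the list of things; names that differ only in an ending like _2 or _b are one class to them, and where a whole thing is asked for, a point or a joint stands for the part that bears it (a point fixed in the world has none). Each returns a list of dicts, best first, with "score" (0 to 1); they miss things now and then, are a little off and sometimes report something else, mostly with a low value. They report only what shows in the picture. A call takes as long as a camera call. They do not tell look-alikes from the thing itself.
- look_for(picture, thing): "at" ([x, y, z] in m, in the coordinates of the camera as it stood for that picture, good to about 4 mm: the middle of the surface that is visible of it).
- trace(picture, thing): "pixels" (384x512 bool, what is visible of it).
- pinpoint(picture, thing): "at" ([x, y, z] in m, in the coordinates of the camera as it stood for that picture, good to about 4 mm: a listed point, or the origin of a listed thing).
The state is a dict: "time_s": time; "qpos": joint angles; "qvel": joint speeds; "joint_efforts": joint torques, N m; "tool_pos": TCP position; "ee_rot": TCP orientation; "force": force on the tool from outside, world axes, zero at the start; "wrist_torque": the same for the moment, N m; "width": opening from 0.0 (shut) to 1.0 (fully open); "finger_force": force on a finger pad.
Only numpy, scipy, OpenCV 4.12 (cv2) and the standard library are available. Lean on these libraries where they do the work, as an engineer would, in place of code of your own. Each camera call takes 0.05 s, during which the arm holds its last target. There are 200 camera calls.

## Task

Put the four dough stamps that have a well (the large round, the small round, the square and the oblong one) away in the open clear box, each standing upright and flat on the floor of the well of its own shape and size. Leave the cross-shaped stamp and the extra-wide round press, which have no well, standing undisturbed where they are.

Things in the scene. Friction and masses are not known exactly. Their poses are not given: they have to be found in the camera images.
- stamp_round: Dough stamp with a round brass foot, 60 mm in diameter, 22 mm high. On its foot stands an upright round dark-wood handle, 28 mm in diameter from 28 to 80 mm above the underside, centred on the foot. Loose, 70 to 160 g. Origin: centre of the underside, z up, standing upright on the counter at the start.
- stamp_small: Dough stamp with a small round brass foot, 38 mm in diameter, 22 mm high. On its foot stands an upright round dark-wood handle, 28 mm in diameter from 28 to 80 mm above the underside, centred on the foot. Loose, 70 to 160 g. Origin: centre of the underside, z up, standing upright on the counter at the start.
- stamp_square: Dough stamp with a square brass foot, 52 x 52 mm (sides along x and y), 22 mm high. On its foot stands an upright round dark-wood handle, 28 mm in diameter from 28 to 80 mm above the underside, centred on the foot. Loose, 70 to 160 g. Origin: centre of the underside, z up, standing upright on the counter at the start.
- stamp_oblong: Dough stamp with an oblong brass foot, 80 mm along x, 40 mm along y, 22 mm high. On its foot stands an upright round dark-wood handle, 28 mm in diameter from 28 to 80 mm above the underside, centred on the foot. Loose, 70 to 160 g. Origin: centre of the underside, z up, standing upright on the counter at the start.
- well_round: Black plastic well for the 60 mm round stamp: round, 76 mm inside diameter. It stands in the open clear plastic box (222 x 222 mm outside, walls 3 mm thick, rim 35 mm above the counter, fixed) with the other three wells in a 2 x 2 grid of 105 mm pitch. The well is fixed, its rim is 10 mm high and 3 mm thick, the floor on which the stamp stands is 2.5 mm above its origin. Origin: centre of its underside, 3 mm above the counter; x and y run along the sides of the box, z up.
- well_small: Black plastic well for the 38 mm round stamp: round, 54 mm inside diameter. It stands in the open clear plastic box (222 x 222 mm outside, walls 3 mm thick, rim 35 mm above the counter, fixed) with the other three wells in a 2 x 2 grid of 105 mm pitch. The well is fixed, its rim is 10 mm high and 3 mm thick, the floor on which the stamp stands is 2.5 mm above its origin. Origin: centre of its underside, 3 mm above the counter; x and y run along the sides of the box, z up.
- well_square: Black plastic well for the square stamp: 68 x 68 mm inside. It stands in the open clear plastic box (222 x 222 mm outside, walls 3 mm thick, rim 35 mm above the counter, fixed) with the other three wells in a 2 x 2 grid of 105 mm pitch. The well is fixed, its rim is 10 mm high and 3 mm thick, the floor on which the stamp stands is 3 mm above its origin. Origin: centre of its underside, 3 mm above the counter; x and y run along the sides of the box, z up.
- well_oblong: Black plastic well for the oblong stamp: 96 mm inside along x, 56 mm along y. It stands in the open clear plastic box (222 x 222 mm outside, walls 3 mm thick, rim 35 mm above the counter, fixed) with the other three wells in a 2 x 2 grid of 105 mm pitch. The well is fixed, its rim is 10 mm high and 3 mm thick, the floor on which the stamp stands is 3 mm above its origin. Origin: centre of its underside, 3 mm above the counter; x and y run along the sides of the box, z up.
- stamp_cross: Look-alike without a well, to be left alone: stamp with a plus-shaped brass foot, 66 mm across, arms 22 mm wide, 22 mm high. On its foot stands an upright round dark-wood handle, 28 mm in diameter from 28 to 80 mm above the underside, centred on the foot. Loose, 70 to 160 g. Origin: centre of the underside, z up, standing upright on the counter at the start.
- press_wide: Look-alike without a well, to be left alone: dough press with a wide round brass foot, 92 mm in diameter, 22 mm high. On its foot stands an upright round dark-wood handle, 28 mm in diameter from 28 to 80 mm above the underside, centred on the foot. Loose, 140 to 280 g. Origin: centre of the underside, z up, standing upright on the counter at the start.
There are look-alikes about, which are no part of the job. What is shaped like the stamp_small but green or red is not meant.

How it is judged:
At the end, for the whole second after the job is handed in: Each of the four stamps is at rest, upright (0.1 rad), flat in its own well (underside under 6 mm above the well's underside, centre within 14 mm of the well's); cross stamp and wide press upright, under 20 mm from their starts (horizontal distance between stamp_round and well_round below 0.014 m and z of stamp_round in the frame of well_round between -0.002 and 0.006 m and angle between each of stamp_round, stamp_small, stamp_square, stamp_oblong, stamp_cross, press_wide's own z axis and vertical below 0.1 rad and linear speed of each of stamp_round, stamp_small, stamp_square, stamp_oblong, stamp_cross, press_wide below 0.02 m/s and angular speed of each of stamp_round, stamp_small, stamp_square, stamp_oblong below 0.2 rad/s and horizontal distance between stamp_small and well_small below 0.014 m and z of stamp_small in the frame of well_small between -0.002 and 0.006 m and horizontal distance between stamp_square and well_square below 0.014 m and z of stamp_square in the frame of well_square between -0.002 and 0.006 m and horizontal distance between stamp_oblong and well_oblong below 0.014 m and z of stamp_oblong in the frame of well_oblong between -0.002 and 0.006 m and distance of each of stamp_cross, press_wide from where it was at the start of the episode below 0.02 m); the robot touches nothing.
It fails at once if the cross-shaped stamp is shifted more than 20 mm or tipped (distance of stamp_cross from where it was at the start of the episode above 0.02 m or angle between stamp_cross's own z axis and vertical above 0.2 rad).
It fails at once if the wide press is shifted more than 20 mm or tipped (distance of press_wide from where it was at the start of the episode above 0.02 m or angle between press_wide's own z axis and vertical above 0.2 rad).
It also fails if it takes over 96 s, if anything falls off the work surface, if the arm or the gripper's body presses on something with over 40 N, if the wrist force passes 120 N, or if a joint passes its speed limit or range.

## Working session

There is one attempt and no reset: what is moved stays moved. The work goes in short steps, Python scripts to look and compute and a tool call to move; the robot and the scene stay as the last step left them, time stands still between calls to the robot, and variables do not carry over. Pictures are saved under pics/ and viewed, at most 14 in all, crops included, and the job is handed in when it is done.

Besides the shell and the picture viewer there is one more tool, called after "Request:" in YAML: its name, and indented under it one key for each argument. jog_arm: Moves the arm, as the interface text tells. Scaled input: -1 to 1 covers 10 cm each way for a shift and 180 degrees each way for a turn. Its arguments: {"type":"object","properties":{"plan":{"type":"array","items":{"type":"object","properties":{"linear":{"type":"array","items":{"type":"number","minimum":-1,"maximum":1}},"twist":{"type":"number","minimum":-1,"maximum":1},"grip":{"type":"number"}}}}},"required":["plan"]}

```bash
mkdir -p pics; cat > h.py <<'E'
import numpy as np, cv2
from station import *
def w(p,a): return np.array(p['rotation'])@np.array(a)+np.array(p['origin'])
E
python3 - <<'E'
from h import *
for n in ("scene","top"):
    p=grab_frame(n); cv2.imwrite(f'pics/{n}0.png',p['color'])
    print(n,np.round(p['origin'],3),np.round(p['rotation'],2).tolist())
    for t in "stamp_round stamp_small stamp_square stamp_oblong well_round well_small well_square well_oblong stamp_cross press_wide".split():
        print(t,[(np.round(w(p,d['at']),3).tolist(),round(d['score'],2)) for d in pinpoint(p,t)[:4]])
s=observe();print(s['time_s'],s['tool_pos'],s['ee_rot'],s['force'],hold_point_z)
E
```

```text
scene [0.847 0.463 0.768] [0.26, 0.91, -0.31, -0.1]Traceback (most recent call last):
  File "<stdin>", line 6, in <module>
  File "h.py", line 3, in w
    def w(p,a): return np.array(p['rotation'])@np.array(a)+np.array(p['origin'])
                       ~~~~~~~~~~~~~~~~~~~~~~~^~~~~~~~~~~~
ValueError: matmul: Input operand 1 has a mismatch in its core dimension 0, with gufunc signature (n?,k),(k,m?)->(n?,m?) (size 3 is different from 4)
```

```bash
cat > h.py <<'E'
import numpy as np, cv2
from scipy.spatial.transform import Rotation as R
from station import *
def w(p,a): return R.from_quat(p['rotation']).apply(a)+np.array(p['origin'])
def at_z(p,uv,z):
    d=R.from_quat(p['rotation']).apply(np.linalg.inv(p['mtx'])@[uv[0],uv[1],1]); o=np.array(p['origin'])
    return o+d*(z-o[2])/d[2]
def px(p,x):
    c=R.from_quat(p['rotation']).inv().apply(np.array(x)-p['origin']); u=np.array(p['mtx'])@c
    return u[:2]/u[2]
E
python3 - <<'E'
from h import *
for n in ("scene","top"):
    p=grab_frame(n); cv2.imwrite(f'pics/{n}0.png',p['color'])
    print(n,np.round(p['origin'],3),np.round(p['rotation'],2).tolist())
    for t in "stamp_round stamp_small stamp_square stamp_oblong well_round well_small well_square well_oblong stamp_cross press_wide".split():
        print(t,[(np.round(w(p,d['at']),3).tolist(),round(d['score'],2)) for d in pinpoint(p,t)[:4]])
s=observe();print(s['time_s'],s['tool_pos'],s['ee_rot'],s['force'],hold_point_z)
E
```

```text
scene [0.847 0.463 0.768] [0.26, 0.91, -0.31, -0.1]
stamp_round [([0.553, 0.265, 0.002], 0.91)]
stamp_small [([0.497, -0.203, 0.0], 0.82), ([0.543, -0.286, -0.0], 0.75), ([0.395, -0.182, 0.0], 0.64), ([0.566, -0.374, -0.003], 0.63)]
stamp_square [([0.464, -0.415, 0.004], 0.79)]
stamp_oblong [([0.476, 0.41, 0.001], 0.7)]
well_round [([0.518, 0.035, 0.005], 0.56), ([0.553, 0.268, 0.001], 0.41)]
well_small [([0.61, -0.086, -0.0], 0.81)]
well_square [([0.506, -0.07, 0.008], 0.57)]
well_oblong [([0.621, 0.018, 0.004], 0.6)]
stamp_cross [([0.404, -0.281, -0.0], 0.64)]
press_wide [([0.414, 0.273, 0.0], 0.78)]
top [0.449 0.01  1.238] [0.71, -0.71, 0.03, -0.03]
stamp_round [([0.547, 0.269, -0.003], 0.76)]
stamp_small [([0.491, -0.205, 0.0], 0.67), ([0.542, -0.286, 0.001], 0.62), ([0.568, -0.376, -0.0], 0.47), ([0.398, -0.185, 0.0], 0.45)]
stamp_square [([0.469, -0.414, 0.002], 0.92)]
stamp_oblong [([0.476, 0.41, 0.001], 0.6), ([0.549, 0.268, -0.002], 0.2)]
well_round [([0.514, 0.031, 0.002], 0.8)]
well_small [([0.607, -0.081, 0.001], 0.63)]
well_square [([0.506, -0.073, 0.002], 0.74)]
well_oblong [([0.621, 0.022, 0.004], 0.63)]
stamp_cross [([0.408, -0.285, -0.0], 0.78)]
press_wide [([0.412, 0.273, -0.006], 0.88)]
1.2 [0.13170603 0.53402581 0.18429218] [1.20586522e-01 9.92702820e-01 4.77150663e-05 1.56633379e-05] [-0.83128106 -0.13041356  0.38120053] -0.0188
```

View pics/scene0.png

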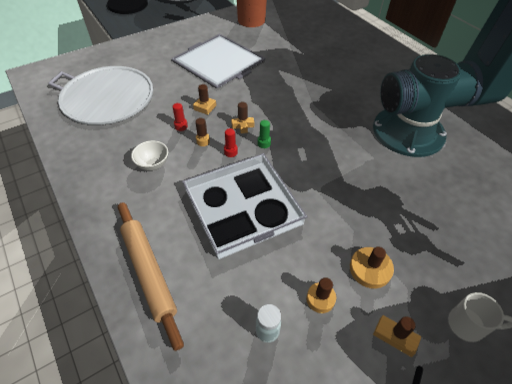

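View pics/top0.png

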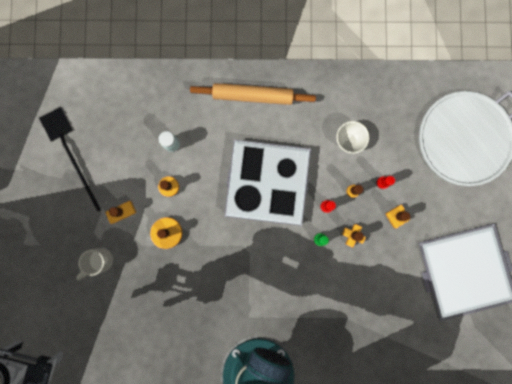

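```bash
cat > m.py <<'E'
from h import *
p=grab_frame("top"); print(np.array(p['mtx'])[0,0])
S=4; im=cv2.resize(p['color'],None,fx=S,fy=S,interpolation=cv2.INTER_CUBIC)
hsv=cv2.cvtColor(im,cv2.COLOR_BGR2HSV)
def blob(mask,uv,r):
    m=np.zeros(mask.shape,np.uint8); cv2.circle(m,(int(uv[0]*S),int(uv[1]*S)),int(r*S),255,-1); m&=mask
    n,l,st,c=cv2.connectedComponentsWithStats(m); k=1+np.argmax(st[1:,4]); return l==k
def poly(m,z):
    c=max(cv2.findContours(m.astype(np.uint8),0,2)[0],key=cv2.contourArea)
    c=cv2.convexHull(c)[:,0]
    return np.array([at_z(p,((u+.5)/S-.5,(v+.5)/S-.5),z)[:2] for u,v in c],np.float32)*1000
brass=cv2.inRange(hsv,(10,110,70),(30,255,255)); dark=cv2.inRange(im,(0,0,0),(45,45,45)); hd=cv2.inRange(hsv,(0,0,0),(180,255,100))
stamps=dict(round=(.55,.267,60),small=(.542,-.286,38),square=(.467,-.414,52),oblong=(.476,.41,80),cross=(.406,-.283,66),wide=(.413,.273,92))
wells=dict(round=(.516,.033,76),small=(.608,-.083,54),square=(.506,-.072,68),oblong=(.621,.02,96))
rad=lambda w:w*.001*p['mtx'][0][0]/1.2
for n,(x,y,d) in stamps.items():
    P=poly(blob(brass,px(p,(x,y,.022)),rad(d)*.8),.022); print(n,np.round([*cv2.minAreaRect(P)[0],*cv2.minAreaRect(P)[1],cv2.minAreaRect(P)[2]],1),end=' ')
    try:
        H=poly(blob(hd,px(p,(x,y,.08)),rad(30)*.7),.08); print('handle',np.round([*cv2.minAreaRect(H)[0],*cv2.minAreaRect(H)[1]],1))
    except Exception as e: print(e)
for n,(x,y,d) in wells.items():
    P=poly(blob(dark,px(p,(x,y,.006)),rad(d)*.8),.009); r=cv2.minAreaRect(P); print('well',n,np.round([*r[0],*r[1],r[2]],1))
E
python3 m.py
```

```text
410.72456532202875
round [550.4 267.5  61.6  61.7  27. ] handle [548.4 262.6  27.3  21.4]
small [ 541.5 -283.6   39.3   49.7   40.7] handle [ 541.6 -286.    31.3   39.8]
square [ 464.6 -413.7   55.6   62.7   30.9] handle [ 471.6 -411.8   30.3   39.5]
oblong [474.3 407.8  46.2  85.3  24.9] handle [480.3 409.8  39.5  32.6]
cross [ 407.8 -280.9   62.1   63.8   19.9] handle [ 411.5 -280.9   23.3   38.5]
wide [413.  271.5  92.5  94.6  27.5] handle [414.6 267.4  20.9  25.2]
well round [5.171e+02 3.280e+01 7.050e+01 7.270e+01 2.000e-01]
well small [608.8 -84.6  49.8  50.1  90. ]
well square [504.9 -72.1  66.   64.7  83.2]
well oblong [621.4  20.2  53.6  93.9  83.5]
```

```bash
cat > go.py <<'E'
import sys
from h import *
# usage: go.py x y z psi_deg [n]  (mm, deg) -> per-call tool-frame shift/twist, up to next calls
def state():
    s=observe(); M=R.from_quat(s['ee_rot']).as_matrix(); return s,np.array(s['tool_pos']),np.degrees(np.arctan2(M[1,0],M[0,0]))
def plan(pos,psi,tgt,tp,n=None):
    tp=psi+(tp-psi+180)%360-180
    ax=lambda a:np.array([[np.cos(a),np.sin(a),0],[np.sin(a),-np.cos(a),0],[0,0,-1]])
    for k in range(n or 1,12):
        d=(tgt-pos)/k; out=[]
        for i in range(k):
            a=np.radians(psi+(tp-psi)*i/k); out.append([*(ax(a)@d/.1),-(tp-psi)/k/180])
        if np.abs(np.array(out)[:,:3]).max()<=1: return np.round(out,3)
if __name__=='__main__':
    s,pos,psi=state(); a=[float(v) for v in sys.argv[1:]]
    print('t',round(s['time_s'],2),'pos',np.round(pos*1e3,1),'psi',round(psi,1),'q6',round(s['qpos'][5],2),'w',round(s['width'],3),'ff',s['finger_force'])
    if len(a)>3:
        print(plan(pos,psi,np.array(a[:3])/1e3,a[3],int(a[4]) if len(a)>4 else None).tolist())
E
for p in 90 100 110 120; do python3 go.py 476 409 110 $p; done
```

```text
t 1.25 pos [131.7 534.  184.3] psi 166.1 q6 -0.1 w 1.001 ff 0.0
[[-0.911, -0.097, 0.186, 0.106], [-0.893, 0.205, 0.186, 0.106], [-0.777, 0.485, 0.186, 0.106], [-0.576, 0.712, 0.186, 0.106]]
t 1.25 pos [131.7 534.  184.3] psi 166.1 q6 -0.1 w 1.001 ff 0.0
[[-0.911, -0.097, 0.186, 0.092], [-0.901, 0.166, 0.186, 0.092], [-0.816, 0.415, 0.186, 0.092], [-0.664, 0.63, 0.186, 0.092]]
t 1.25 pos [131.7 534.  184.3] psi 166.1 q6 -0.1 w 1.001 ff 0.0
[[-0.911, -0.097, 0.186, 0.078], [-0.907, 0.126, 0.186, 0.078], [-0.849, 0.343, 0.186, 0.078], [-0.741, 0.538, 0.186, 0.078]]
t 1.25 pos [131.7 534.  184.3] psi 166.1 q6 -0.1 w 1.001 ff 0.0
[[-0.911, -0.097, 0.186, 0.064], [-0.912, 0.087, 0.186, 0.064], [-0.876, 0.267, 0.186, 0.064], [-0.805, 0.437, 0.186, 0.064]]
```

Request:
jog_arm:
  plan:
    - {"linear":[-0.11,-0.01,0],"twist":0.01,"grip":60}
    - {"linear":[-0.23,-0.02,0],"twist":0.02,"grip":60}
    - {"linear":[-0.34,-0.04,0],"twist":0.03,"grip":60}
    - {"linear":[-0.46,-0.05,0],"twist":0.04,"grip":60}
    - {"linear":[-0.57,-0.06,0],"twist":0.05,"grip":60}
    - {"linear":[-0.68,-0.07,0],"twist":0.06,"grip":60}
    - {"linear":[-0.8,-0.08,0],"twist":0.07,"grip":60}
    - {"linear":[-0.91,-0.1,0],"twist":0.08,"grip":60}

```text
time_s: 2.25
tool_pos: [0.2184, 0.5023, 0.1842]
ee_rot: [0.245, 0.969, 0.0, -0.0]
force: [-0.8, -0.5, 0.6]
width: 0.634
finger_force: 0.0
```

```bash
python3 go.py 476 409 110 110
```

```text
t 2.25 pos [218.4 502.3 184.2] psi 151.6 q6 -0.02 w 0.634 ff 0.0
[[-0.903, 0.135, 0.247, 0.077], [-0.845, 0.347, 0.247, 0.077], [-0.737, 0.54, 0.247, 0.077]]
```

Request:
jog_arm:
  plan:
    - {"linear":[-0.11,0.02,0.03],"twist":0.01,"grip":60}
    - {"linear":[-0.23,0.03,0.06],"twist":0.02,"grip":60}
    - {"linear":[-0.34,0.05,0.09],"twist":0.03,"grip":60}
    - {"linear":[-0.45,0.07,0.12],"twist":0.04,"grip":60}
    - {"linear":[-0.56,0.08,0.15],"twist":0.05,"grip":60}
    - {"linear":[-0.68,0.1,0.19],"twist":0.06,"grip":60}
    - {"linear":[-0.79,0.12,0.22],"twist":0.07,"grip":60}
    - {"linear":[-0.9,0.135,0.25],"twist":0.077,"grip":60}

```text
time_s: 3.25
tool_pos: [0.304, 0.4716, 0.1591]
ee_rot: [0.36, 0.933, 0.0, -0.0]
force: [0.8, 1.0, 0.3]
width: 0.641
finger_force: 0.0
```

Request:
jog_arm:
  plan:
    - {"linear":[-0.11,0.04,0.03],"twist":0.01,"grip":60}
    - {"linear":[-0.21,0.09,0.06],"twist":0.02,"grip":60}
    - {"linear":[-0.32,0.13,0.09],"twist":0.03,"grip":60}
    - {"linear":[-0.42,0.17,0.12],"twist":0.04,"grip":60}
    - {"linear":[-0.53,0.22,0.15],"twist":0.05,"grip":60}
    - {"linear":[-0.64,0.26,0.19],"twist":0.06,"grip":60}
    - {"linear":[-0.74,0.3,0.22],"twist":0.07,"grip":60}
    - {"linear":[-0.845,0.347,0.25],"twist":0.077,"grip":60}

```text
time_s: 4.25
tool_pos: [0.39, 0.4406, 0.1341]
ee_rot: [0.47, 0.883, 0.0, -0.0]
force: [0.8, -0.3, -0.7]
width: 0.635
finger_force: 0.0
```

Request:
jog_arm:
  plan:
    - {"linear":[-0.1,0.07,0.03],"twist":0.01,"grip":60}
    - {"linear":[-0.2,0.15,0.06],"twist":0.02,"grip":60}
    - {"linear":[-0.32,0.23,0.1],"twist":0.03,"grip":60}
    - {"linear":[-0.43,0.31,0.14],"twist":0.045,"grip":60}
    - {"linear":[-0.54,0.4,0.18],"twist":0.06,"grip":60}
    - {"linear":[-0.65,0.48,0.22],"twist":0.07,"grip":60}
    - {"linear":[-0.737,0.54,0.25],"twist":0.077,"grip":60}
    - {"linear":[-0.737,0.54,0.25],"twist":0.077,"grip":60}

```text
time_s: 5.25
tool_pos: [0.4758, 0.4095, 0.1087]
ee_rot: [0.573, 0.82, -0.0, -0.0]
force: [-0.6, 0.1, -0.5]
width: 0.635
finger_force: 0.0
```

```bash
python3 go.py 476 409 39 110; python3 - <<'E'
from h import *
p=grab_frame("scene")
a=px(p,(.476,.409,.04)).astype(int); y,x=max(0,a[1]-70),max(0,min(512-160,a[0]-80))
cv2.imwrite('pics/g1.png',cv2.resize(p['color'][y:y+120,x:x+160],None,fx=4,fy=4))
E
```

```text
t 5.25 pos [475.8 409.5 108.7] psi 110.1 q6 0.27 w 0.635 ff 0.0
[[-0.005, 0.0, 0.697, 0.001]]
```

View pics/g1.png

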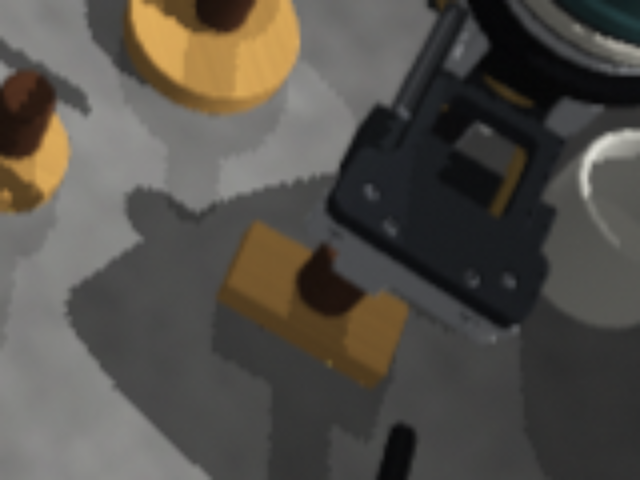

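The gripper sits open above the oblong stamp's handle (crop ~335,280), between the fingers. I'll descend and grip.

Request:
jog_arm:
  plan:
    - {"linear":[0,0,0.15],"twist":0,"grip":60}
    - {"linear":[0,0,0.35],"twist":0,"grip":60}
    - {"linear":[0,0,0.55],"twist":0,"grip":60}
    - {"linear":[0,0,0.7],"twist":0,"grip":60}
    - {"linear":[0,0,0.7],"twist":0,"grip":60}
    - {"linear":[0,0,0.7],"twist":0,"grip":10}
    - {"linear":[0,0,0.7],"twist":0,"grip":10}
    - {"linear":[0,0,0.7],"twist":0,"grip":10}

```text
time_s: 6.3
tool_pos: [0.4758, 0.4104, 0.0402]
ee_rot: [0.572, 0.82, 0.001, 0.0]
force: [-0.9, -0.2, 0.0]
width: 0.354
finger_force: 0.3
```

```bash
python3 go.py 476 409 150 110
```

```text
t 6.3 pos [475.8 410.4  40.2] psi 110.2 q6 0.27 w 0.354 ff 0.2941063977777958
[[-0.007, -0.001, -0.549, 0.0], [-0.007, -0.001, -0.549, 0.0]]
```

Request:
jog_arm:
  plan:
    - {"linear":[0,0,0],"twist":0,"grip":10}
    - {"linear":[0,0,0],"twist":0,"grip":10}
    - {"linear":[0,0,0],"twist":0,"grip":10}
    - {"linear":[0,0,-0.15],"twist":0,"grip":10}
    - {"linear":[0,0,-0.35],"twist":0,"grip":10}
    - {"linear":[0,0,-0.6],"twist":0,"grip":10}
    - {"linear":[0,0,-0.85],"twist":0,"grip":10}
    - {"linear":[0,0,-1],"twist":0,"grip":10}

```text
time_s: 7.3
tool_pos: [0.4762, 0.4106, 0.1425]
ee_rot: [0.572, 0.82, 0.002, 0.001]
force: [0.2, 0.4, -1.1]
width: 0.288
finger_force: 29.8
```

```bash
python3 go.py 621 20 145 168.5; python3 m.py 2>/dev/null | grep oblong; python3 go.py 621 20 145 168.5 4
```

```text
t 7.3 pos [476.2 410.6 142.5] psi 110.2 q6 0.27 w 0.288 ff 29.832445085048676
[[-0.833, 0.003, -0.005, -0.065], [-0.817, -0.166, -0.005, -0.065], [-0.766, -0.328, -0.005, -0.065], [-0.684, -0.476, -0.005, -0.065], [-0.574, -0.604, -0.005, -0.065]]
oblong [481.2 437.7  50.3  77.1  24.2] handle [477.1 423.9  23.2  13.8]
well oblong [621.5  20.   54.1  94.   83.2]
t 7.35 pos [476.8 411.1 144.2] psi 110.2 q6 0.27 w 0.29 ff 29.836223423480988
[[-0.834, 0.001, -0.002, -0.065], [-0.817, -0.168, -0.002, -0.065], [-0.766, -0.329, -0.002, -0.065], [-0.684, -0.477, -0.002, -0.065], [-0.573, -0.606, -0.002, -0.065]]
```

Request:
jog_arm:
  plan:
    - {"linear":[-0.08,0,0],"twist":-0.01,"grip":10}
    - {"linear":[-0.2,0,0],"twist":-0.03,"grip":10}
    - {"linear":[-0.33,0,0],"twist":-0.05,"grip":10}
    - {"linear":[-0.46,0,0],"twist":-0.07,"grip":10}
    - {"linear":[-0.6,0,0],"twist":-0.1,"grip":10}
    - {"linear":[-0.73,0,0],"twist":-0.12,"grip":10}
    - {"linear":[-0.87,0,0],"twist":-0.14,"grip":10}
    - {"linear":[-1,0,0],"twist":-0.16,"grip":10}

```text
time_s: 8.35
tool_pos: [0.5096, 0.3155, 0.1388]
ee_rot: [0.35, 0.937, -0.0, -0.0]
force: [0.3, 1.0, -0.9]
width: 0.29
finger_force: 29.8
```

```bash
python3 go.py 621 20 145 168.5
```

```text
t 8.35 pos [509.6 315.5 138.8] psi 139.1 q6 -0.4 w 0.29 ff 29.835302531719208
[[-0.926, -0.501, -0.021, -0.054], [-0.827, -0.652, -0.021, -0.054], [-0.704, -0.783, -0.021, -0.054]]
```

Request:
jog_arm:
  plan:
    - {"linear":[-0.12,-0.06,-0.01],"twist":-0.01,"grip":10}
    - {"linear":[-0.23,-0.12,-0.01],"twist":-0.015,"grip":10}
    - {"linear":[-0.35,-0.19,-0.02],"twist":-0.02,"grip":10}
    - {"linear":[-0.46,-0.25,-0.02],"twist":-0.03,"grip":10}
    - {"linear":[-0.58,-0.31,-0.02],"twist":-0.035,"grip":10}
    - {"linear":[-0.69,-0.37,-0.02],"twist":-0.04,"grip":10}
    - {"linear":[-0.81,-0.44,-0.02],"twist":-0.05,"grip":10}
    - {"linear":[-0.926,-0.5,-0.02],"twist":-0.054,"grip":10}

```text
time_s: 9.35
tool_pos: [0.5469, 0.2169, 0.1411]
ee_rot: [0.27, 0.963, -0.0, -0.0]
force: [0.5, 1.2, -0.3]
width: 0.292
finger_force: 29.8
```

Request:
jog_arm:
  plan:
    - {"linear":[-0.1,-0.08,0],"twist":-0.01,"grip":10}
    - {"linear":[-0.21,-0.16,0],"twist":-0.015,"grip":10}
    - {"linear":[-0.31,-0.24,0],"twist":-0.02,"grip":10}
    - {"linear":[-0.41,-0.33,0],"twist":-0.03,"grip":10}
    - {"linear":[-0.52,-0.41,0],"twist":-0.035,"grip":10}
    - {"linear":[-0.62,-0.49,0],"twist":-0.04,"grip":10}
    - {"linear":[-0.72,-0.57,0],"twist":-0.05,"grip":10}
    - {"linear":[-0.827,-0.65,0],"twist":-0.054,"grip":10}

```text
time_s: 10.35
tool_pos: [0.5839, 0.1184, 0.1413]
ee_rot: [0.187, 0.982, 0.0, -0.0]
force: [0.4, -0.8, -1.6]
width: 0.294
finger_force: 29.8
```

Request:
jog_arm:
  plan:
    - {"linear":[-0.1,-0.11,0],"twist":-0.01,"grip":10}
    - {"linear":[-0.2,-0.22,0],"twist":-0.015,"grip":10}
    - {"linear":[-0.31,-0.35,0],"twist":-0.02,"grip":10}
    - {"linear":[-0.42,-0.47,0],"twist":-0.03,"grip":10}
    - {"linear":[-0.53,-0.59,0],"twist":-0.04,"grip":10}
    - {"linear":[-0.63,-0.7,0],"twist":-0.05,"grip":10}
    - {"linear":[-0.704,-0.783,0],"twist":-0.054,"grip":10}
    - {"linear":[-0.704,-0.783,0],"twist":-0.054,"grip":10}

```text
time_s: 11.35
tool_pos: [0.6204, 0.0196, 0.1411]
ee_rot: [0.104, 0.995, 0.0, -0.0]
force: [0.1, 0.5, -0.2]
width: 0.292
finger_force: 29.8
```

```bash
python3 go.py 621.4 20 46 168.5; python3 - <<'E'
from h import *
p=grab_frame("scene")
cv2.imwrite('pics/g2.png',cv2.resize(p['color'][140:270,160:330],None,fx=4,fy=4))
E
```

```text
t 11.35 pos [620.4  19.6 141.1] psi 168.0 q6 -1.42 w 0.292 ff 29.836315512657166
[[-0.009, 0.006, 0.951, -0.003]]
```

View pics/g2.png

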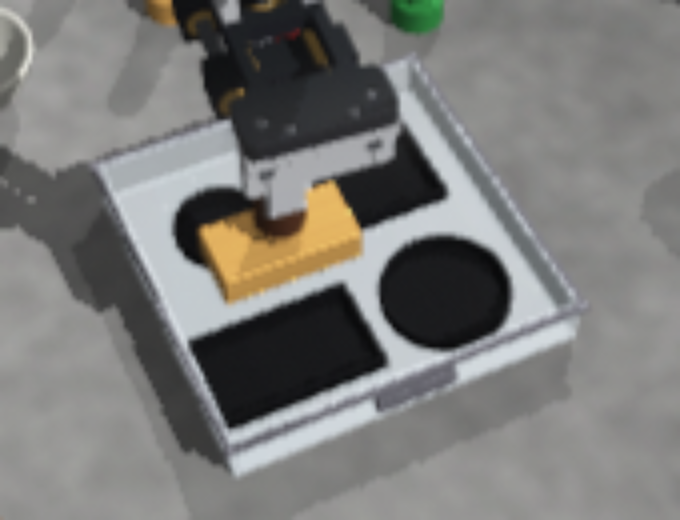

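The oblong foot is held above the box (crop ~280,240), its sides parallel to the oblong well at (285,355); lowering it now.

Request:
jog_arm:
  plan:
    - {"linear":[-0.01,0.005,0.15],"twist":-0.003,"grip":10}
    - {"linear":[-0.01,0.005,0.4],"twist":-0.003,"grip":10}
    - {"linear":[-0.01,0.005,0.65],"twist":-0.003,"grip":10}
    - {"linear":[-0.01,0.005,0.85],"twist":-0.003,"grip":10}
    - {"linear":[-0.01,0.005,0.94],"twist":-0.003,"grip":10}
    - {"linear":[-0.01,0.005,0.945],"twist":-0.003,"grip":10}
    - {"linear":[-0.01,0.005,0.945],"twist":-0.003,"grip":50}
    - {"linear":[-0.01,0.005,0.945],"twist":-0.003,"grip":50}

```text
time_s: 12.4
tool_pos: [0.6219, 0.0209, 0.0475]
ee_rot: [0.099, 0.995, 0.0, 0.001]
force: [0.1, -0.0, -0.8]
width: 0.467
finger_force: 0.0
```

```bash
python3 go.py 549 267 110 130
```

```text
t 12.4 pos [621.9  20.9  47.5] psi 168.7 q6 -1.43 w 0.467 ff 0.0
[[0.399, 0.757, -0.208, 0.072], [0.558, 0.649, -0.208, 0.072], [0.689, 0.508, -0.208, 0.072]]
```

Request:
jog_arm:
  plan:
    - {"linear":[0,0,-0.1],"twist":0,"grip":50}
    - {"linear":[0,0,-0.35],"twist":0,"grip":50}
    - {"linear":[0,0,-0.55],"twist":0.01,"grip":60}
    - {"linear":[0.08,0.15,-0.62],"twist":0.02,"grip":60}
    - {"linear":[0.16,0.3,-0.62],"twist":0.03,"grip":60}
    - {"linear":[0.24,0.45,-0.62],"twist":0.045,"grip":60}
    - {"linear":[0.32,0.6,-0.62],"twist":0.06,"grip":60}
    - {"linear":[0.399,0.757,-0.62],"twist":0.072,"grip":60}

```text
time_s: 13.4
tool_pos: [0.5974, 0.1033, 0.11]
ee_rot: [0.211, 0.977, 0.0, 0.001]
force: [0.3, -0.3, 0.6]
width: 0.635
finger_force: 0.0
```

Request:
jog_arm:
  plan:
    - {"linear":[0.07,0.08,0],"twist":0.01,"grip":60}
    - {"linear":[0.14,0.16,0],"twist":0.02,"grip":60}
    - {"linear":[0.21,0.24,0],"twist":0.03,"grip":60}
    - {"linear":[0.28,0.32,0],"twist":0.04,"grip":60}
    - {"linear":[0.35,0.41,0],"twist":0.05,"grip":60}
    - {"linear":[0.42,0.49,0],"twist":0.06,"grip":60}
    - {"linear":[0.49,0.57,0],"twist":0.07,"grip":60}
    - {"linear":[0.558,0.649,0],"twist":0.072,"grip":60}

```text
time_s: 14.4
tool_pos: [0.5733, 0.1854, 0.1098]
ee_rot: [0.319, 0.948, 0.0, 0.001]
force: [-0.6, 0.4, -0.5]
width: 0.638
finger_force: 0.0
```

Request:
jog_arm:
  plan:
    - {"linear":[0.09,0.07,0],"twist":0.01,"grip":60}
    - {"linear":[0.19,0.14,0],"twist":0.02,"grip":60}
    - {"linear":[0.3,0.22,0],"twist":0.03,"grip":60}
    - {"linear":[0.41,0.3,0],"twist":0.04,"grip":60}
    - {"linear":[0.52,0.38,0],"twist":0.05,"grip":60}
    - {"linear":[0.62,0.46,0],"twist":0.06,"grip":60}
    - {"linear":[0.689,0.508,0],"twist":0.072,"grip":60}
    - {"linear":[0.689,0.508,0],"twist":0.072,"grip":60}

```text
time_s: 15.4
tool_pos: [0.5488, 0.2677, 0.1093]
ee_rot: [0.424, 0.906, 0.0, 0.0]
force: [0.7, 0.9, 0.8]
width: 0.633
finger_force: 0.0
```

```bash
python3 go.py 549 267 40 130; python3 - <<'E'
from h import *
p=grab_frame("scene")
cv2.imwrite('pics/g3.png',cv2.resize(p['color'][140:330,170:400],None,fx=3,fy=3))
for t in ("stamp_oblong","stamp_round"): print(t,[(np.round(w(p,d['at']),3).tolist(),round(d['score'],2)) for d in pinpoint(p,t)[:2]])
E
```

```text
t 15.4 pos [548.8 267.7 109.3] psi 129.9 q6 -0.34 w 0.633 ff 0.0
[[-0.006, -0.003, 0.693, -0.001]]
stamp_oblong [([0.62, 0.016, 0.007], 0.57)]
stamp_round [([0.55, 0.266, -0.003], 0.77)]
```

View pics/g3.png

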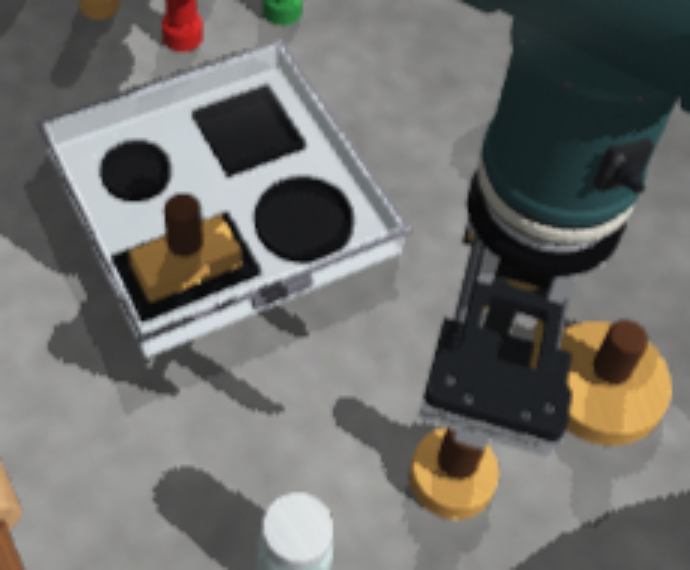

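The oblong stamp lies flat in its well (crop ~185,260), and the gripper is over the round stamp's handle (455,455).

Request:
jog_arm:
  plan:
    - {"linear":[0,0,0.15],"twist":0,"grip":50}
    - {"linear":[0,0,0.38],"twist":0,"grip":50}
    - {"linear":[0,0,0.6],"twist":0,"grip":50}
    - {"linear":[0,0,0.69],"twist":0,"grip":50}
    - {"linear":[0,0,0.69],"twist":0,"grip":10}
    - {"linear":[0,0,0.69],"twist":0,"grip":10}
    - {"linear":[0,0,0.69],"twist":0,"grip":10}
    - {"linear":[0,0,0.69],"twist":0,"grip":10}

```text
time_s: 16.55
tool_pos: [0.5498, 0.2674, 0.041]
ee_rot: [0.424, 0.906, 0.001, 0.001]
force: [0.6, 1.4, 1.7]
width: 0.292
finger_force: 30.0
```

```bash
python3 go.py 517 32.5 105 130; python3 go.py 517 32.5 105 160
```

```text
t 16.55 pos [549.8 267.4  41. ] psi 129.8 q6 -0.33 w 0.292 ff 29.966512620449066
[[-0.798, -0.878, -0.32, -0.001], [-0.796, -0.879, -0.32, -0.001]]
t 16.55 pos [549.8 267.4  41. ] psi 129.8 q6 -0.33 w 0.292 ff 29.966512620449066
[[-0.532, -0.585, -0.213, -0.056], [-0.421, -0.669, -0.213, -0.056], [-0.298, -0.732, -0.213, -0.056]]
```

Request:
jog_arm:
  plan:
    - {"linear":[0,0,-0.12],"twist":0,"grip":10}
    - {"linear":[0,0,-0.35],"twist":0,"grip":10}
    - {"linear":[-0.1,-0.11,-0.55],"twist":0,"grip":10}
    - {"linear":[-0.24,-0.26,-0.64],"twist":0,"grip":10}
    - {"linear":[-0.38,-0.42,-0.64],"twist":0,"grip":10}
    - {"linear":[-0.52,-0.57,-0.64],"twist":0,"grip":10}
    - {"linear":[-0.66,-0.73,-0.64],"twist":0,"grip":10}
    - {"linear":[-0.8,-0.88,-0.64],"twist":0,"grip":10}

```text
time_s: 17.55
tool_pos: [0.5318, 0.1475, 0.1032]
ee_rot: [0.425, 0.905, -0.0, -0.0]
force: [-0.4, 0.9, -1.4]
width: 0.289
finger_force: 30.0
```

Request:
jog_arm:
  plan:
    - {"linear":[-0.13,-0.14,0],"twist":0,"grip":10}
    - {"linear":[-0.26,-0.29,0],"twist":0,"grip":10}
    - {"linear":[-0.39,-0.43,0],"twist":0,"grip":10}
    - {"linear":[-0.52,-0.57,0],"twist":0,"grip":10}
    - {"linear":[-0.65,-0.72,0],"twist":0,"grip":10}
    - {"linear":[-0.75,-0.83,0],"twist":0,"grip":10}
    - {"linear":[-0.796,-0.879,0],"twist":0,"grip":10}
    - {"linear":[-0.796,-0.879,0],"twist":0,"grip":10}

```text
time_s: 18.55
tool_pos: [0.5159, 0.0316, 0.1038]
ee_rot: [0.425, 0.905, 0.0, -0.0]
force: [0.2, 0.8, -0.8]
width: 0.292
finger_force: 30.0
```

```bash
python3 go.py 517 32.5 47 130
```

```text
t 18.55 pos [515.9  31.6 103.8] psi 129.7 q6 -0.74 w 0.292 ff 29.955372512340546
[[0.0, 0.014, 0.568, -0.001]]
```

Request:
jog_arm:
  plan:
    - {"linear":[0,0.01,0.15],"twist":0,"grip":10}
    - {"linear":[0,0.01,0.35],"twist":0,"grip":10}
    - {"linear":[0,0.01,0.5],"twist":0,"grip":10}
    - {"linear":[0,0.01,0.57],"twist":0,"grip":10}
    - {"linear":[0,0.01,0.575],"twist":0,"grip":10}
    - {"linear":[0,0.01,0.575],"twist":0,"grip":10}
    - {"linear":[0,0.01,0.575],"twist":0,"grip":50}
    - {"linear":[0,0.01,0.575],"twist":0,"grip":50}

```text
time_s: 19.55
tool_pos: [0.517, 0.0324, 0.0467]
ee_rot: [0.424, 0.905, 0.0, 0.0]
force: [-0.6, 0.5, -0.5]
width: 0.469
finger_force: 0.0
```

```bash
python3 go.py 542 -285 108 130;python3 go.py 542 -285 108 110
```

```text
t 19.55 pos [517.   32.4  46.7] psi 129.8 q6 -0.74 w 0.469 ff 0.0
[[-0.866, -0.613, -0.204, -0.0], [-0.866, -0.614, -0.204, -0.0], [-0.865, -0.615, -0.204, -0.0]]
t 19.55 pos [517.   32.4  46.7] psi 129.8 q6 -0.74 w 0.469 ff 0.0
[[-0.866, -0.613, -0.204, 0.037], [-0.931, -0.509, -0.204, 0.037], [-0.983, -0.399, -0.204, 0.037]]
```

Request:
jog_arm:
  plan:
    - {"linear":[0,0,-0.1],"twist":0,"grip":50}
    - {"linear":[0,0,-0.35],"twist":0,"grip":50}
    - {"linear":[-0.05,-0.03,-0.55],"twist":0,"grip":50}
    - {"linear":[-0.2,-0.14,-0.64],"twist":0,"grip":50}
    - {"linear":[-0.36,-0.25,-0.64],"twist":0,"grip":50}
    - {"linear":[-0.52,-0.37,-0.64],"twist":0,"grip":50}
    - {"linear":[-0.69,-0.49,-0.64],"twist":0,"grip":50}
    - {"linear":[-0.866,-0.613,-0.64],"twist":0,"grip":50}

```text
time_s: 20.55
tool_pos: [0.5241, -0.0752, 0.1089]
ee_rot: [0.425, 0.905, -0.0, -0.001]
force: [0.5, -0.5, -0.4]
width: 0.532
finger_force: 0.0
```

Request:
jog_arm:
  plan:
    - {"linear":[-0.11,-0.08,0],"twist":0,"grip":50}
    - {"linear":[-0.22,-0.15,0],"twist":0,"grip":50}
    - {"linear":[-0.33,-0.23,0],"twist":0,"grip":50}
    - {"linear":[-0.43,-0.31,0],"twist":0,"grip":50}
    - {"linear":[-0.54,-0.38,0],"twist":0,"grip":50}
    - {"linear":[-0.65,-0.46,0],"twist":0,"grip":50}
    - {"linear":[-0.76,-0.54,0],"twist":0,"grip":50}
    - {"linear":[-0.866,-0.613,0],"twist":0,"grip":50}

```text
time_s: 21.55
tool_pos: [0.5333, -0.18, 0.1102]
ee_rot: [0.424, 0.905, 0.0, -0.0]
force: [-0.4, 0.4, -0.8]
width: 0.531
finger_force: 0.0
```

Request:
jog_arm:
  plan:
    - {"linear":[-0.12,-0.09,0],"twist":0,"grip":50}
    - {"linear":[-0.25,-0.18,0],"twist":0,"grip":50}
    - {"linear":[-0.38,-0.27,0],"twist":0,"grip":50}
    - {"linear":[-0.51,-0.36,0],"twist":0,"grip":50}
    - {"linear":[-0.64,-0.45,0],"twist":0,"grip":50}
    - {"linear":[-0.76,-0.54,0],"twist":0,"grip":50}
    - {"linear":[-0.866,-0.613,0],"twist":0,"grip":50}
    - {"linear":[-0.866,-0.613,0],"twist":0,"grip":50}

```text
time_s: 22.55
tool_pos: [0.5415, -0.2858, 0.11]
ee_rot: [0.425, 0.905, 0.0, -0.0]
force: [0.2, 1.4, -0.2]
width: 0.533
finger_force: 0.0
```

```bash
python3 go.py 542 -285 40 130; python3 - <<'E'
from h import *
p=grab_frame("scene")
cv2.imwrite('pics/g4.png',cv2.resize(p['color'][70:260,120:330],None,fx=3,fy=3))
for t in ("stamp_oblong","stamp_round","stamp_small"): print(t,[(np.round(w(p,d['at']),3).tolist(),round(d['score'],2)) for d in pinpoint(p,t)[:4]])
E
```

```text
t 22.55 pos [ 541.5 -285.8  110. ] psi 129.7 q6 -1.27 w 0.533 ff 0.0
[[0.003, 0.009, 0.7, -0.002]]
stamp_oblong [([0.624, 0.015, 0.006], 0.95)]
stamp_round [([0.521, 0.035, 0.006], 0.57)]
stamp_small [([0.542, -0.282, -0.002], 0.62), ([0.491, -0.204, 0.001], 0.62), ([0.568, -0.372, -0.002], 0.53), ([0.398, -0.181, 0.001], 0.53)]
```

View pics/g4.png

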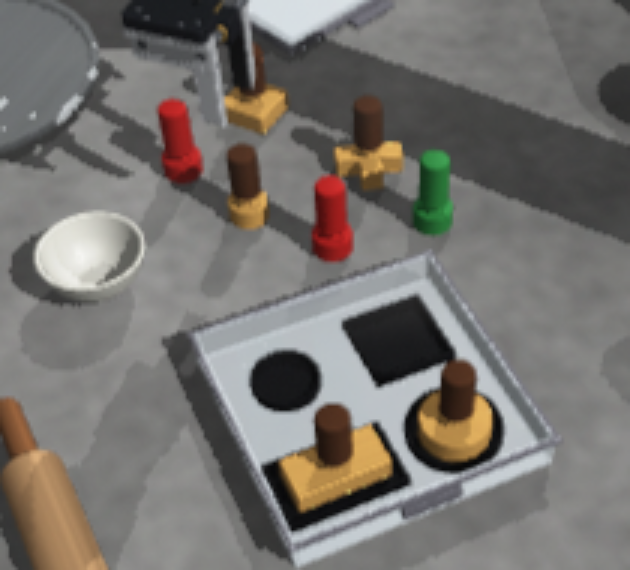

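Round and oblong stand flat in their wells (crop 455,425 and 335,465); the gripper is above the small brass stamp (245,190), offset in the view by its height.

Request:
jog_arm:
  plan:
    - {"linear":[0,0,0.15],"twist":0,"grip":50}
    - {"linear":[0,0,0.38],"twist":0,"grip":50}
    - {"linear":[0,0,0.6],"twist":0,"grip":50}
    - {"linear":[0,0,0.7],"twist":0,"grip":50}
    - {"linear":[0,0,0.7],"twist":0,"grip":10}
    - {"linear":[0,0,0.7],"twist":0,"grip":10}
    - {"linear":[0,0,0.7],"twist":0,"grip":10}
    - {"linear":[0,0,0.7],"twist":0,"grip":10}

```text
time_s: 23.75
tool_pos: [0.5422, -0.2853, 0.0415]
ee_rot: [0.424, 0.906, -0.0, 0.001]
force: [0.2, -0.5, 1.3]
width: 0.289
finger_force: 30.0
```

```bash
python3 go.py 609 -84.4 110 130; python3 go.py 609 -84.4 110 115
```

```text
t 23.75 pos [ 542.2 -285.3   41.5] psi 129.8 q6 -1.27 w 0.289 ff 29.99354124069214
[[0.558, 0.899, -0.343, -0.001], [0.557, 0.9, -0.343, -0.001]]
t 23.75 pos [ 542.2 -285.3   41.5] psi 129.8 q6 -1.27 w 0.289 ff 29.99354124069214
[[0.558, 0.899, -0.343, 0.041], [0.669, 0.82, -0.343, 0.041]]
```

Request:
jog_arm:
  plan:
    - {"linear":[0,0,-0.12],"twist":0,"grip":10}
    - {"linear":[0,0,-0.4],"twist":0,"grip":10}
    - {"linear":[0.05,0.09,-0.65],"twist":0,"grip":10}
    - {"linear":[0.15,0.24,-0.7],"twist":0,"grip":10}
    - {"linear":[0.25,0.4,-0.7],"twist":0,"grip":10}
    - {"linear":[0.35,0.56,-0.7],"twist":0,"grip":10}
    - {"linear":[0.45,0.73,-0.7],"twist":0,"grip":10}
    - {"linear":[0.558,0.899,-0.7],"twist":0,"grip":10}

```text
time_s: 24.75
tool_pos: [0.5751, -0.1828, 0.1095]
ee_rot: [0.424, 0.906, 0.0, -0.001]
force: [-0.3, 0.4, -1.3]
width: 0.288
finger_force: 30.0
```

Request:
jog_arm:
  plan:
    - {"linear":[0.09,0.15,0],"twist":0,"grip":10}
    - {"linear":[0.18,0.3,0],"twist":0,"grip":10}
    - {"linear":[0.28,0.45,0],"twist":0,"grip":10}
    - {"linear":[0.37,0.6,0],"twist":0,"grip":10}
    - {"linear":[0.46,0.74,0],"twist":0,"grip":10}
    - {"linear":[0.53,0.85,0],"twist":0,"grip":10}
    - {"linear":[0.557,0.9,0],"twist":0,"grip":10}
    - {"linear":[0.557,0.9,0],"twist":0,"grip":10}

```text
time_s: 25.75
tool_pos: [0.6085, -0.0839, 0.1102]
ee_rot: [0.424, 0.906, -0.0, -0.0]
force: [-0.2, 1.0, -0.6]
width: 0.292
finger_force: 30.0
```

```bash
python3 go.py 609 -84.4 47 130
```

```text
t 25.75 pos [608.5 -83.9 110.2] psi 129.8 q6 -0.92 w 0.292 ff 29.989190697669983
[[-0.007, 0.001, 0.632, -0.001]]
```

Request:
jog_arm:
  plan:
    - {"linear":[-0.005,0,0.15],"twist":0,"grip":10}
    - {"linear":[-0.005,0,0.38],"twist":0,"grip":10}
    - {"linear":[-0.005,0,0.55],"twist":0,"grip":10}
    - {"linear":[-0.005,0,0.63],"twist":0,"grip":10}
    - {"linear":[-0.005,0,0.635],"twist":0,"grip":10}
    - {"linear":[-0.005,0,0.635],"twist":0,"grip":10}
    - {"linear":[-0.005,0,0.635],"twist":0,"grip":50}
    - {"linear":[-0.005,0,0.635],"twist":0,"grip":50}

```text
time_s: 26.75
tool_pos: [0.6091, -0.0845, 0.0471]
ee_rot: [0.424, 0.906, 0.0, 0.0]
force: [0.1, 1.3, 0.1]
width: 0.468
finger_force: 0.0
```

```bash
python3 go.py 467 -413 108 130;python3 go.py 467 -413 108 115; python3 go.py 467 -413 108 90
```

```text
t 26.75 pos [609.1 -84.5  47.1] psi 129.8 q6 -0.92 w 0.468 ff 0.0
[[-0.404, -0.799, -0.152, -0.0], [-0.403, -0.799, -0.152, -0.0], [-0.402, -0.799, -0.152, -0.0], [-0.402, -0.8, -0.152, -0.0]]
t 26.75 pos [609.1 -84.5  47.1] psi 129.8 q6 -0.92 w 0.468 ff 0.0
[[-0.404, -0.799, -0.152, 0.021], [-0.454, -0.771, -0.152, 0.021], [-0.503, -0.74, -0.152, 0.021], [-0.55, -0.706, -0.152, 0.021]]
t 26.75 pos [609.1 -84.5  47.1] psi 129.8 q6 -0.92 w 0.468 ff 0.0
[[-0.404, -0.799, -0.152, 0.055], [-0.536, -0.717, -0.152, 0.055], [-0.651, -0.614, -0.152, 0.055], [-0.748, -0.492, -0.152, 0.055]]
```

Request:
jog_arm:
  plan:
    - {"linear":[0,0,-0.1],"twist":0,"grip":50}
    - {"linear":[0,0,-0.35],"twist":0,"grip":50}
    - {"linear":[-0.02,-0.04,-0.57],"twist":0,"grip":50}
    - {"linear":[-0.09,-0.18,-0.66],"twist":0,"grip":50}
    - {"linear":[-0.17,-0.33,-0.66],"twist":0,"grip":50}
    - {"linear":[-0.25,-0.49,-0.66],"twist":0,"grip":50}
    - {"linear":[-0.33,-0.65,-0.66],"twist":0,"grip":50}
    - {"linear":[-0.404,-0.799,-0.66],"twist":0,"grip":50}

```text
time_s: 27.75
tool_pos: [0.5722, -0.1679, 0.112]
ee_rot: [0.425, 0.905, -0.0, -0.001]
force: [-0.2, 0.9, 0.2]
width: 0.534
finger_force: 0.0
```

Request:
jog_arm:
  plan:
    - {"linear":[-0.05,-0.1,0],"twist":0,"grip":50}
    - {"linear":[-0.1,-0.2,0],"twist":0,"grip":50}
    - {"linear":[-0.15,-0.3,0],"twist":0,"grip":50}
    - {"linear":[-0.2,-0.4,0],"twist":0,"grip":50}
    - {"linear":[-0.25,-0.5,0],"twist":0,"grip":50}
    - {"linear":[-0.3,-0.6,0],"twist":0,"grip":50}
    - {"linear":[-0.35,-0.7,0],"twist":0,"grip":50}
    - {"linear":[-0.403,-0.799,0],"twist":0,"grip":50}

```text
time_s: 28.75
tool_pos: [0.5373, -0.2494, 0.1127]
ee_rot: [0.424, 0.906, 0.0, 0.0]
force: [-0.2, -0.0, 0.2]
width: 0.533
finger_force: 0.0
```

Request:
jog_arm:
  plan:
    - {"linear":[-0.05,-0.1,0],"twist":0,"grip":50}
    - {"linear":[-0.1,-0.2,0],"twist":0,"grip":50}
    - {"linear":[-0.15,-0.3,0],"twist":0,"grip":50}
    - {"linear":[-0.2,-0.4,0],"twist":0,"grip":50}
    - {"linear":[-0.25,-0.5,0],"twist":0,"grip":50}
    - {"linear":[-0.3,-0.6,0],"twist":0,"grip":50}
    - {"linear":[-0.35,-0.7,0],"twist":0,"grip":50}
    - {"linear":[-0.402,-0.799,0],"twist":0,"grip":50}

```text
time_s: 29.75
tool_pos: [0.5017, -0.3314, 0.1127]
ee_rot: [0.424, 0.906, 0.0, 0.0]
force: [0.1, -0.2, -0.7]
width: 0.531
finger_force: 0.0
```

Request:
jog_arm:
  plan:
    - {"linear":[-0.06,-0.11,0],"twist":0,"grip":50}
    - {"linear":[-0.12,-0.23,0],"twist":0,"grip":50}
    - {"linear":[-0.18,-0.35,0],"twist":0,"grip":50}
    - {"linear":[-0.24,-0.47,0],"twist":0,"grip":50}
    - {"linear":[-0.3,-0.6,0],"twist":0,"grip":50}
    - {"linear":[-0.36,-0.72,0],"twist":0,"grip":50}
    - {"linear":[-0.402,-0.8,0],"twist":0,"grip":50}
    - {"linear":[-0.402,-0.8,0],"twist":0,"grip":50}

```text
time_s: 30.75
tool_pos: [0.4659, -0.4134, 0.1126]
ee_rot: [0.425, 0.905, 0.0, -0.0]
force: [-0.1, 0.7, 0.0]
width: 0.532
finger_force: 0.0
```

```bash
python3 go.py 467 -413 40 130; python3 - <<'E'
from h import *
p=grab_frame("scene")
cv2.imwrite('pics/g5.png',cv2.resize(p['color'][50:260,100:340],None,fx=3,fy=3)[:600])
for t in ("stamp_square","stamp_small","stamp_cross"): print(t,[(np.round(w(p,d['at']),3).tolist(),round(d['score'],2)) for d in pinpoint(p,t)[:4]])
E
```

```text
t 30.75 pos [ 465.9 -413.4  112.6] psi 129.7 q6 -1.51 w 0.532 ff 0.0
[[-0.004, 0.011, 0.726, -0.001]]
stamp_square [([0.465, -0.417, 0.001], 0.63)]
stamp_small [([0.608, -0.079, 0.004], 0.81), ([0.494, -0.205, 0.003], 0.76), ([0.395, -0.179, 0.001], 0.71), ([0.567, -0.374, -0.004], 0.59)]
stamp_cross [([0.406, -0.28, 0.001], 0.94)]
```

View pics/g5.png

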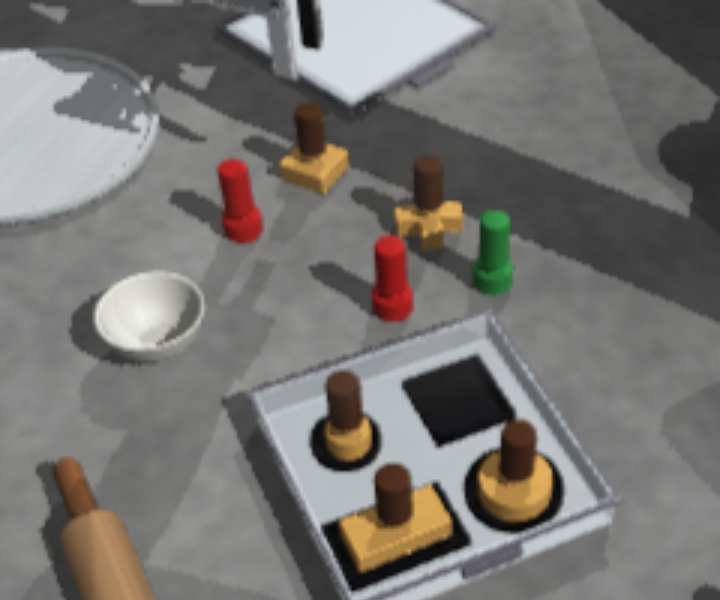

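Three stamps stand flat in their wells and the cross stamp is untouched (crop 430,215); the gripper is above the square stamp (315,150). I'll grip it and check its yaw.

Request:
jog_arm:
  plan:
    - {"linear":[0,0.01,0.15],"twist":0,"grip":50}
    - {"linear":[0,0.01,0.38],"twist":0,"grip":50}
    - {"linear":[0,0.01,0.6],"twist":0,"grip":50}
    - {"linear":[0,0.01,0.72],"twist":0,"grip":50}
    - {"linear":[0,0.01,0.72],"twist":0,"grip":10}
    - {"linear":[0,0.01,0.72],"twist":0,"grip":10}
    - {"linear":[0,0.01,0.72],"twist":0,"grip":10}
    - {"linear":[0,0.01,0.72],"twist":0,"grip":10}

```text
time_s: 31.95
tool_pos: [0.4675, -0.4128, 0.0419]
ee_rot: [0.424, 0.906, -0.0, 0.001]
force: [0.7, -0.1, 1.6]
width: 0.293
finger_force: 29.8
```

```bash
python3 - <<'E'
from h import *
p=grab_frame("scene")
c=[at_z(p,(100+u/3,50+v/3),.022)[:2] for u,v in [(283,163),(322,177),(348,152),(311,140)]]
for i in range(4):
    d=c[(i+1)%4]-c[i]; print(np.linalg.norm(d),np.degrees(np.arctan2(d[1],d[0]))%90)
E
python3 go.py 505 -72 125 92.3; python3 go.py 505 -72 125 92.3 3
```

```text
0.04651623738535188 30.1855652218254
0.046521178236043695 27.087945088490955
0.04394266402053827 31.883810639270045
0.045438817792951114 23.732602556418097
t 32.0 pos [ 467.4 -412.8   41.9] psi 129.8 q6 -1.51 w 0.29 ff 29.761756360530853
[[0.595, 0.617, -0.208, 0.052], [0.687, 0.512, -0.208, 0.052], [0.761, 0.394, -0.208, 0.052], [0.815, 0.264, -0.208, 0.052]]
t 32.0 pos [ 467.4 -412.8   41.9] psi 129.8 q6 -1.51 w 0.29 ff 29.761756360530853
[[0.595, 0.617, -0.208, 0.052], [0.687, 0.512, -0.208, 0.052], [0.761, 0.394, -0.208, 0.052], [0.815, 0.264, -0.208, 0.052]]
```

Request:
jog_arm:
  plan:
    - {"linear":[0,0,-0.12],"twist":0,"grip":10}
    - {"linear":[0,0,-0.4],"twist":0,"grip":10}
    - {"linear":[0,0,-0.7],"twist":0,"grip":10}
    - {"linear":[0.07,0.07,-0.9],"twist":0.01,"grip":10}
    - {"linear":[0.19,0.2,-1],"twist":0.02,"grip":10}
    - {"linear":[0.32,0.33,-1],"twist":0.03,"grip":10}
    - {"linear":[0.46,0.48,-1],"twist":0.04,"grip":10}
    - {"linear":[0.595,0.617,-1],"twist":0.052,"grip":10}

```text
time_s: 33.0
tool_pos: [0.4763, -0.3261, 0.1411]
ee_rot: [0.497, 0.868, 0.0, -0.0]
force: [-0.8, -0.3, -1.9]
width: 0.288
finger_force: 29.7
```

Request:
jog_arm:
  plan:
    - {"linear":[0.09,0.06,0],"twist":0.01,"grip":10}
    - {"linear":[0.17,0.13,0],"twist":0.015,"grip":10}
    - {"linear":[0.26,0.19,0],"twist":0.02,"grip":10}
    - {"linear":[0.34,0.26,0],"twist":0.03,"grip":10}
    - {"linear":[0.43,0.32,0],"twist":0.035,"grip":10}
    - {"linear":[0.51,0.38,0],"twist":0.04,"grip":10}
    - {"linear":[0.6,0.45,0],"twist":0.045,"grip":10}
    - {"linear":[0.687,0.512,0],"twist":0.052,"grip":10}

```text
time_s: 34.0
tool_pos: [0.4857, -0.2411, 0.1408]
ee_rot: [0.566, 0.824, 0.0, -0.0]
force: [-0.4, -0.4, -2.0]
width: 0.296
finger_force: 29.7
```

Request:
jog_arm:
  plan:
    - {"linear":[0.1,0.05,0],"twist":0.01,"grip":10}
    - {"linear":[0.19,0.1,0],"twist":0.015,"grip":10}
    - {"linear":[0.29,0.15,0],"twist":0.02,"grip":10}
    - {"linear":[0.38,0.2,0],"twist":0.03,"grip":10}
    - {"linear":[0.48,0.25,0],"twist":0.035,"grip":10}
    - {"linear":[0.57,0.3,0],"twist":0.04,"grip":10}
    - {"linear":[0.67,0.35,0],"twist":0.045,"grip":10}
    - {"linear":[0.761,0.394,0],"twist":0.052,"grip":10}

```text
time_s: 35.0
tool_pos: [0.4951, -0.1559, 0.1408]
ee_rot: [0.632, 0.775, 0.0, 0.0]
force: [-0.3, -0.6, -2.5]
width: 0.294
finger_force: 29.7
```

Request:
jog_arm:
  plan:
    - {"linear":[0.11,0.04,0],"twist":0.01,"grip":10}
    - {"linear":[0.23,0.07,0],"twist":0.015,"grip":10}
    - {"linear":[0.35,0.11,0],"twist":0.02,"grip":10}
    - {"linear":[0.48,0.15,0],"twist":0.03,"grip":10}
    - {"linear":[0.61,0.2,0],"twist":0.04,"grip":10}
    - {"linear":[0.74,0.24,0],"twist":0.048,"grip":10}
    - {"linear":[0.815,0.264,0],"twist":0.048,"grip":10}
    - {"linear":[0.815,0.264,0],"twist":0.048,"grip":10}

```text
time_s: 36.0
tool_pos: [0.5044, -0.071, 0.1408]
ee_rot: [0.688, 0.726, -0.0, 0.0]
force: [0.8, -0.1, -0.9]
width: 0.29
finger_force: 29.7
```

```bash
python3 go.py 505 -72 48 93; python3 - <<'E'
from h import *
p=grab_frame("scene")
cv2.imwrite('pics/g6.png',cv2.resize(p['color'][140:260,170:330],None,fx=4,fy=4))
E
```

```text
t 36.0 pos [504.4 -71.  140.8] psi 93.1 q6 -0.31 w 0.29 ff 29.73504602909088
[[-0.01, 0.006, 0.928, 0.001]]
```

View pics/g6.png

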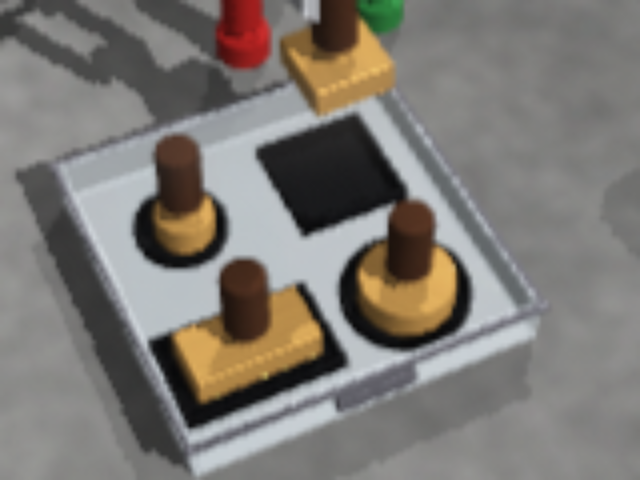

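The square foot (crop 335,70) is aligned with its well (330,175); lower, release and lift.

Request:
jog_arm:
  plan:
    - {"linear":[-0.01,0.005,0.15],"twist":0,"grip":10}
    - {"linear":[-0.01,0.005,0.4],"twist":0,"grip":10}
    - {"linear":[-0.01,0.005,0.65],"twist":0,"grip":10}
    - {"linear":[-0.01,0.005,0.85],"twist":0,"grip":10}
    - {"linear":[-0.01,0.005,0.935],"twist":0,"grip":10}
    - {"linear":[-0.01,0.005,0.935],"twist":0,"grip":10}
    - {"linear":[-0.01,0.005,0.935],"twist":0,"grip":50}
    - {"linear":[-0.01,0.005,0.935],"twist":0,"grip":50}

```text
time_s: 37.05
tool_pos: [0.5052, -0.0727, 0.0473]
ee_rot: [0.688, 0.726, 0.0, 0.0]
force: [0.4, 0.6, -0.6]
width: 0.465
finger_force: 0.0
```

Request:
jog_arm:
  plan:
    - {"linear":[0,0,0],"twist":0,"grip":50}
    - {"linear":[0,0,-0.1],"twist":0,"grip":50}
    - {"linear":[0,0,-0.3],"twist":0,"grip":50}
    - {"linear":[0,0,-0.55],"twist":0,"grip":50}
    - {"linear":[0,0,-0.8],"twist":0,"grip":50}
    - {"linear":[0,0,-1],"twist":0,"grip":50}
    - {"linear":[0,0,-1],"twist":0,"grip":50}
    - {"linear":[0,0,-1],"twist":0,"grip":50}

```text
time_s: 38.05
tool_pos: [0.5046, -0.0724, 0.1467]
ee_rot: [0.688, 0.726, -0.0, -0.0]
force: [0.4, 0.4, -0.6]
width: 0.529
finger_force: 0.0
```

```bash
python3 go.py; python3 - <<'E'
from h import *
p=grab_frame("scene")
cv2.imwrite('pics/g7.png',cv2.resize(p['color'][70:340,130:430],None,fx=2.2,fy=2.2))
for t in "stamp_round stamp_small stamp_square stamp_oblong stamp_cross press_wide".split(): print(t,[(np.round(w(p,d['at']),3).tolist(),round(d['score'],2)) for d in pinpoint(p,t)[:2]])
E
```

```text
t 38.05 pos [504.6 -72.4 146.7] psi 93.1 q6 -0.31 w 0.529 ff 0.0
stamp_round [([0.519, 0.034, 0.005], 0.92)]
stamp_small [([0.568, -0.376, -0.005], 0.86), ([0.394, -0.18, 0.003], 0.75)]
stamp_square [([0.502, -0.071, 0.007], 0.83), ([0.413, 0.274, -0.002], 0.34)]
stamp_oblong [([0.623, 0.014, 0.006], 0.86), ([0.509, -0.071, 0.003], 0.37)]
stamp_cross [([0.406, -0.284, 0.001], 0.57)]
press_wide [([0.412, 0.274, 0.002], 0.68)]
```

View pics/g7.png

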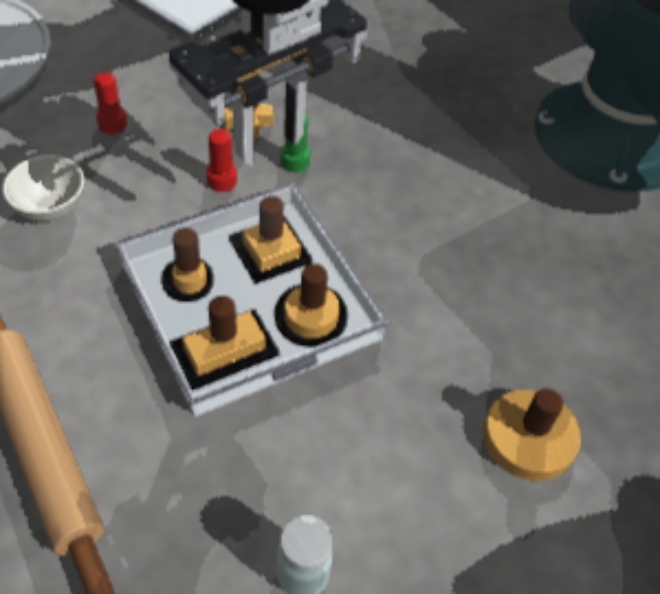

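All four stamps stand flat in their wells (crop: small 187,265; square 272,235; oblong 222,340; round 313,305). The press (533,432) and the cross are where they started, and the gripper is clear.

```bash
python3 -c "from station import *; print(job_done())"
```

```text
the job is handed in; nothing more can be done
None
```

The four stamps stand upright and flat in their own wells, the cross stamp and wide press were left where they stood, and I handed the job in at about 38 s; it returned no verdict, so this rests on the last camera picture.

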